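# Walk the plating power supply back to its bench stop

### The arm

A 6-joint arm with a two-finger parallel gripper is mounted at the origin on a cart in front of the work surface, level with it; the furniture and walls round the work are solid. World frame = base frame: x ahead of the robot, y to its left, z up, the work surface at z = 0. Lengths are in m, angles in rad, forces in N, time in s.
With the tool pointing down it reaches from about 0.3 to 0.875 m from the base axis. Payload 6.4 kg.
Tool frame: the origin (TCP) lies midway between the tips of the shut fingers; the grasp point (between the pads) lies 19 mm behind it; z points along the fingers, y is the line along which they close (so a half turn about z gives the same grasp; the last joint's range is limited). The gripper opens to 85 mm and grips with 20 to 120 N. Pads are 22 mm wide; open, the fingers measure 114 mm over their backs; the gripper's body (76 mm by 85 mm) begins 54 mm behind the grasp point. The pads swing forward as they close: fully open they stand 13 mm farther back than shut.
Start: joints at [1.004, 0.181, 1.607, -0, 1.354, -0.206], TCP at [0.203, 0.538, 0.194] pointing down, gripper open.
Joint ranges: [-2.99, 2.99], [-0.89, 2.07], [0.3, 2.58], [-1.14, 4.28], [0, 2.63], [-3.12, 3.12]. Speed limits (rad/s): [2.57, 2.57, 3.01, 3.14, 3.14, 3.14].

### API

Orientations are given as [roll, pitch, yaw] about the fixed x, y, z axes, in that order (R = Rz(yaw) Ry(pitch) Rx(roll)).
In Python, from cell import r gives the robot as it stands. The module is installed in compiled form; this text tells all that it offers.
- The arm moves only by the tool send_rows, never from a script. Its argument "commands" is a list of rows, each a list of 7 numbers: the turn, a rotation vector about the world's x, y, z in rad, then the shift along the world's x, y, z in m, then the closure in counts, from 0 (fully open) to 255 (shut). A call has exactly 5 rows; each row shifts and turns the commanded pose from where the row before left it; what a row does not reach is not made up. A row lasts 1/12 s, in which the tool goes at most 41.7 mm and 7.16 degrees, less where a joint would pass 70% of its speed; a pose out of reach is approached as far as the arm can. A call with a gripper value outside its range is refused whole. The fingers move at their own pace and stop on an object; "grip_force" is the grip in N (left out, the last holds). Time passes only in rows, so rows that do not move let the fingers close, or fill a call up. It gives the time, the measured TCP pose, the force, the opening and the grip force at its end, in the units of the state.
- r.state(): the state, without advancing time (a new reading comes with each control period).
- r.read_camera(name): name is "scene" or "top" or "wrist"; returns the picture (400x640x3 uint8, red, green, blue); there is no depth.
- r.camera_info(name): a dict with "K" (3x3 intrinsics, pixels), "rvec" (rotation vector, rad) and "tvec" (3), from world to camera coordinates, as OpenCV has them; the wrist camera has in their place "mount" (4x4, takes a point from camera to tool coordinates, whose origin is the TCP and whose axes are the flange's). Camera axes: x right, y down, z forward; pixel columns grow to the right and rows downward; lengths in m; the calibration is good to about 2 mm. A picture is of the moment at which its call begins: read the wrist's pose just before it. camera_info takes no time and is no camera call.
- r.close_job(): hands the job in; it is judged then, once.
Trained networks look in the newest picture that a camera, given by its name, has taken for a name from the list of things; names that differ only in an ending like _2 or _b are one class to them, and where a whole thing is asked for, a point or a joint stands for the part that bears it (a point fixed in the world has none). Each returns a list of dicts, best first, with "conf" (0 to 1); they miss things now and then, are a little off and sometimes report something else, mostly with a low value. They report only what shows in the picture. A call takes as long as a camera call. They do not tell look-alikes from the thing itself.
- r.outline_of(camera, thing): "mask" (400x640 bool, what is visible of it).
- r.landmark_of(camera, thing): "position" ([x, y, z] in m, in world coordinates, good to about 4 mm: a listed point, or the origin of a listed thing).
The state is a dict: "time": time; "qpos": joint angles; "dq": joint speeds; "tau": joint torques, N m; "tool_pos": TCP position; "tcp_rot": TCP orientation; "wrist_force": force on the tool from outside, world axes, zero at the start; "ft_torque": the same for the moment, N m; "opening": opening from 0.0 (shut) to 1.0 (fully open); "grasp_force": force on a finger pad.
Only numpy, scipy, OpenCV 4.12 (cv2) and the standard library are available. Lean on these libraries where they do the work, as an engineer would, in place of code of your own. Each camera call takes 0.05 s, during which the arm holds its last target. There are 200 camera calls.

### The job

Walk the heavy blue power supply forward over the bench to its stop by pushing its two near corners in turn with the closed fingers, left one first: at each push it swings until the pushed corner leads by some two centimetres. Keep walking it like this until it is almost there (left, right, left at the least), then finish with its far side flush against the dark bar, between the two yellow end lips. Do not lift or tip it, and leave the green-lidded pot, the tin and the steel block where they are.

Things in the scene. Friction and masses are not known exactly. Their poses are not given: they have to be found in the camera images.
- supply: Blue bench power supply, grey panel on its near side, black rubber corners, flat bottom: a closed box 100 mm deep (x), 150 wide (y), 80 high, 1 to 1.5 kg, loose on the bench. Origin: centre of its underside. x points away from the robot (forward, to the stop), y to the robot's left, z up. Pushed at one near corner it pivots about its other end: its middle moves some 0.6 times as far.
- near_left (a point): Upright edge of the supply nearest the robot on the left, 40 mm above its underside (-50, +75, +40 mm in the supply's frame). Push on the near face within 30 mm of this edge, where it is plain; a knob and two terminals stick out 10 mm nearer the middle (within 42 mm of it).
- near_right (a point): The same on the right (-50, -75, +40 mm).
- stop: Stop screwed to the bench (fixed): dark steel bar 244 mm long (y), 16 thick, 22 high, with a yellow lip at each end reaching 30 mm towards the robot, 216 mm clear between them. Origin: middle of the bar's near face, at bench level. x points away from the robot, square to that face; y along the bar to the left; z up. Supply home: its origin 50 mm before this point, same yaw.
- stop_diagonal (a point): No visible thing: the point of the stop's origin with axes turned 45 degrees to the left (counter-clockwise from above) of the stop's; it serves to judge which way the supply is swung.
- far_left (a point): Upright edge of the supply farthest from the robot on the left, 40 mm above its underside (+50, +75, +40 mm in the supply's frame).
- far_right (a point): The same on the right (+50, -75, +40 mm).
- flux_pot: Bystander: white pot with green lid, 53 mm across, 48 mm high, left of the work. Origin: centre of its underside.
- screw_tin: Bystander: round tan tin, 68 mm across, 31 mm high, right of the work. Origin: centre of its underside.
- bench_block: Bystander: grey steel block 64 x 64 x 18 mm, near right. Origin: centre of its underside.
Not all that is in view belongs to the job. There is more than one size of the supply; the job needs the larger.

How it is judged:
By the outcome, as a careful person would: the job done as asked, in the order asked, and still so for the second after the job is handed in, with the robot touching nothing.
It also fails if it takes over 51 s, if anything falls off the work surface, if the arm or the gripper's body presses on something with over 40 N, if the wrist force passes 120 N, or if a joint passes its speed limit or range.

## Working session

There is one attempt and no reset: what is moved stays moved. The work goes in short steps, Python scripts to look and compute and a tool call to move; the robot and the scene stay as the last step left them, time stands still between calls to the robot, and variables do not carry over. Pictures are saved under pics/ and viewed, at most 10 in all, crops included, and the job is handed in when it is done.

Besides the shell and the picture viewer there is one more tool, called after "Call:" by a JSON object that holds its "op" and its "data", one argument or row to a line. send_rows: Moves the arm, as the interface text tells. Its arguments: {"type":"object","properties":{"commands":{"type":"array","items":{"type":"array","items":{"type":"number"}}},"grip_force":{"type":"number"}},"required":["commands"]}

```bash
mkdir -p pics
cat > h.py <<'E'
from cell import r
import numpy as np, cv2
def cam(n):
    i=r.camera_info(n); return np.array(i["K"]),cv2.Rodrigues(np.array(i["rvec"],float))[0],np.array(i["tvec"],float).ravel()
def ray(n,uv,z=0.0):
    K,R,t=cam(n); d=R.T@np.linalg.inv(K)@np.array([uv[0],uv[1],1.]); c=-R.T@t
    return c+d*(z-c[2])/d[2]
def proj(n,p):
    K,R,t=cam(n); q=K@(R@np.array(p,float)+t); return q[:2]/q[2]
def save(n,f):
    im=r.read_camera(n); cv2.imwrite("pics/"+f,cv2.cvtColor(im,cv2.COLOR_RGB2BGR)); return im
E
python3 - <<'E'
from h import *
save("scene","s0.png"); save("top","t0.png")
for n in("top","scene"):
    for th in("supply","near_left","near_right","far_left","far_right","stop","flux_pot","screw_tin","bench_block"):
        print(n,th,[(np.round(d["position"],3).tolist(),round(d["conf"],2),np.round(proj(n,d["position"])).tolist()) for d in r.landmark_of(n,th)][:3])
s=r.state();print(s)
E
```

```text
top supply [([0.519, -0.16, -0.0], 0.96, [345.0, 213.0]), ([0.452, 0.033, -0.003], 0.75, [265.0, 240.0])]
top near_left [([0.404, 0.076, 0.026], 0.81, [244.0, 260.0]), ([0.454, -0.099, 0.042], 0.75, [320.0, 238.0])]
top near_right [([0.439, -0.023, 0.026], 0.68, [288.0, 245.0]), ([0.482, -0.246, 0.042], 0.65, [384.0, 226.0]), ([0.387, -0.28, -0.002], 0.64, [396.0, 268.0])]
top far_left [([0.552, -0.087, 0.042], 0.88, [315.0, 196.0]), ([0.472, 0.097, 0.031], 0.58, [236.0, 230.0])]
top far_right [([0.503, -0.003, 0.026], 0.95, [279.0, 217.0])]
top stop [([0.69, -0.129, 0.0], 0.84, [332.0, 145.0]), ([0.577, 0.135, 0.003], 0.48, [224.0, 189.0])]
top flux_pot [([0.576, 0.136, 0.001], 0.82, [224.0, 189.0])]
top screw_tin [([0.497, -0.308, 0.005], 0.57, [406.0, 221.0])]
top bench_block [([0.387, -0.28, -0.002], 0.77, [396.0, 268.0])]
scene supply [([0.453, 0.035, -0.004], 0.85, [347.0, 269.0]), ([0.695, -0.128, 0.003], 0.47, [274.0, 192.0]), ([0.575, -0.231, 0.043], 0.21, [332.0, 164.0])]
scene near_left [([0.412, 0.074, 0.032], 0.94, [360.0, 279.0]), ([0.458, -0.098, 0.038], 0.93, [361.0, 
[... 659 characters left out ...]
3, 0.045], 0.32, [332.0, 164.0])]
{'time': 1.0, 'qpos': array([ 1.00371415e+00,  1.80836953e-01,  1.60697818e+00, -3.10207370e-06,
        1.35379251e+00, -2.06313489e-01]), 'dq': array([ 0.00024777, -0.00069977,  0.00031406,  0.00112121,  0.00076639,
        0.00179154]), 'tau': array([-9.20669459e-05, -4.44848871e+01, -3.51686668e+01, -1.75746395e-04,
        6.93511629e-04, -5.01526330e-06]), 'tool_pos': array([0.20297613, 0.53800818, 0.19377822]), 'tcp_rot': array([-3.14157736e+00, -1.05785866e-07,  2.78082463e+00]), 'wrist_force': array([-0.03662887,  0.18226907,  0.0979704 ]), 'ft_torque': array([-0.0096957 ,  0.00162238, -0.00262642]), 'grasp_force': 0.0, 'opening': 0.998975177072855}
```

```bash
python3 -c "
import cv2
i=cv2.imread('pics/t0.png')[110:310,180:440];cv2.imwrite('pics/t0c.png',cv2.resize(i,None,fx=3,fy=3,interpolation=2)[:600])"
```

```text
(no output)
```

View pics/t0c.png

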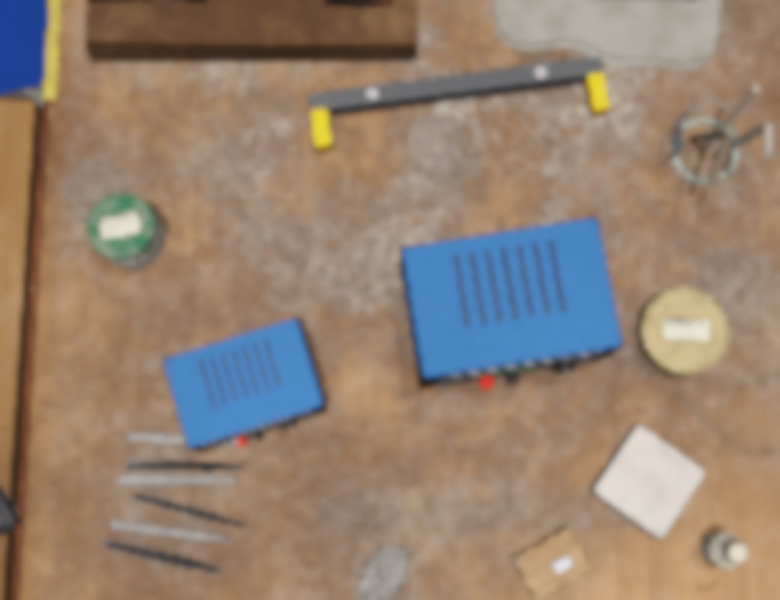

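View pics/s0.png

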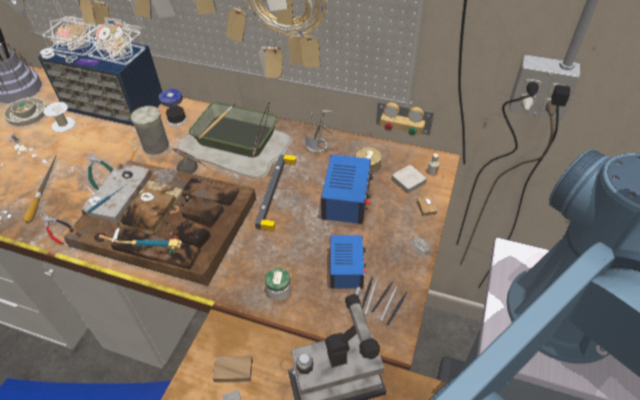

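The view shows two blue boxes in top: a small one at (265,240), about 110 mm wide, and a larger one at (345,213). The landmarks of the larger give corners about 147 mm apart, so it fits the 150 mm supply and is the one meant. The enlarged crop confirms this. The stop with yellow lips is around (332,145).

```bash
cat >> h.py <<'E'
def blue_box(im=None):
    "supply pose from its bright blue top face in the top picture"
    if im is None: im=r.read_camera("top")
    hsv=cv2.cvtColor(im,cv2.COLOR_RGB2HSV)
    m=cv2.inRange(hsv,(100,120,150),(115,255,255)); m[:, :295]=0; m[:120]=0
    n,l,st,_=cv2.connectedComponentsWithStats(m); k=1+st[1:,4].argmax()
    ys,xs=np.nonzero(l==k)
    P=np.array([ray("top",p,0.08)[:2] for p in zip(xs,ys)])
    (c,s,a)=cv2.minAreaRect((P*1000).astype(np.float32))
    a=(a+45)%90-45
    return np.array(c)/1000,np.array(s),np.radians(a)
E
python3 - <<'E'
from h import *
im=cv2.cvtColor(cv2.imread("pics/t0.png"),cv2.COLOR_BGR2RGB)
print(blue_box(im))
hsv=cv2.cvtColor(im,cv2.COLOR_RGB2HSV)
m=cv2.inRange(hsv,(22,150,140),(35,255,255)); m[:,:270]=0;m[170:]=0
n,l,st,c=cv2.connectedComponentsWithStats(m)
L=[]
for k in range(1,n):
    if st[k,4]>15:
        ys,xs=np.nonzero(l==k)
        P=np.array([ray("top",p,0.022)[:2] for p in zip(xs,ys)])
        print(st[k],P.mean(0),cv2.minAreaRect((P*1000).astype(np.float32)))
print(r.camera_info("wrist")["mount"])
K,R,t=cam("top");print(-R.T@t)
print(r.outline_of("top","stop")[0]["conf"])
M=r.outline_of("top","stop")[0]["mask"];ys,xs=np.nonzero(M)
P=np.array([ray("top",p,0.022)[:2] for p in zip(xs,ys)]);print(cv2.minAreaRect((P*1000).astype(np.float32)),P[P[:,1]>P[:,1].max()-.01].mean(0),P[P[:,1]<P[:,1].min()+.01].mean(0))
E
```

```text
(array([ 0.51470685, -0.16316223]), array([ 97.18244934, 147.06036377]), np.float64(0.1678825126148007))
[375 135   7  13  69] [ 0.69562306 -0.24236825] ((694.9373168945312, -242.5780792236328), (31.598644256591797, 13.712485313415527), 9.204805374145508)
[284 147   7  13  78] [ 0.66212213 -0.01765524] ((661.9478759765625, -18.27627944946289), (30.556842803955078, 14.578027725219727), 0.9750034213066101)
[[ 4.37002161e-04 -9.60873060e-01 -2.76988758e-01  6.97549244e-02]
 [ 9.99999716e-01  2.49660622e-04  7.11616862e-04 -7.85165140e-04]
 [-6.14620286e-04 -2.76988990e-01  9.60872896e-01 -1.81461875e-01]
 [ 0.00000000e+00  0.00000000e+00  0.00000000e+00  1.00000000e+00]]
[ 0.37291514 -0.07235465  0.91192088]
0.64
((685.4234008789062, -129.47885131835938), (50.73561477661133, 243.83116149902344), 8.184623718261719) [ 0.67255771 -0.01327674] [ 0.69946541 -0.24575407]
```

Call:
{"op": "send_rows", "data": {
  "commands": [
    [0,0,0.12,0.02,-0.04,0,255],
    [0,0,0.12,0.02,-0.04,0,255],
    [0,0,0.12,0.02,-0.04,0,255],
    [0,0,0.12,0.02,-0.04,0,255],
    [0,0,0,0.02,-0.04,0,255]
  ],
  "grip_force": 40
}}

```text
time: 1.52
tool_pos: [0.2924, 0.3594, 0.194]
tcp_rot: [3.141, 0.0, -3.044]
wrist_force: [2.3, 0.3, 0.0]
opening: 0.299
grasp_force: 0.0
```

Call:
{"op": "send_rows", "data": {
  "commands": [
    [0,0,0.028,0.01,-0.041,0,255],
    [0,0,0,0.01,-0.041,0,255],
    [0,0,0,0.01,-0.041,0,255],
    [0,0,0,0.01,-0.041,0,255],
    [0,0,0,0.01,-0.041,0,255]
  ]
}}

```text
time: 1.93
tool_pos: [0.3416, 0.1565, 0.1942]
tcp_rot: [-3.142, 0.001, -3.022]
wrist_force: [2.6, -0.7, 0.3]
opening: 0.002
grasp_force: 0.0
```

Call:
{"op": "send_rows", "data": {
  "commands": [
    [0,0,0,0.01,-0.041,0,255],
    [0,0,0,0.01,-0.041,0,255],
    [0,0,0,0.01,-0.041,0,255],
    [0,0,0,0.01,-0.041,0,255],
    [0,0,0,0.01,-0.041,0,255]
  ]
}}

```text
time: 2.35
tool_pos: [0.391, -0.0465, 0.1944]
tcp_rot: [-3.141, 0.001, -3.023]
wrist_force: [1.0, 0.3, 0.9]
opening: 0.0
grasp_force: 0.0
```

Run:
```python
from h import *
s=r.state();print(s["tool_pos"],s["tcp_rot"],s["opening"],s["qpos"])
```

```text
[ 0.39102791 -0.04648052  0.1944041 ] [-3.14090760e+00  1.42133485e-03 -3.02349626e+00] 0.00020354612389125043 [-4.22251762e-01 -2.58454341e-01  2.02972475e+00  1.46713801e-04
  1.36875099e+00 -2.11117332e+00]
```

Call:
{"op": "send_rows", "data": {
  "commands": [
    [0,0,0.028,0.006,-0.015,-0.034,255],
    [0,0,0,0.006,-0.015,-0.034,255],
    [0,0,0,0.006,-0.015,-0.034,255],
    [0,0,0,0,0,-0.034,255],
    [0,0,0,0,0,-0.033,255]
  ]
}}

```text
time: 2.77
tool_pos: [0.4092, -0.0903, 0.0237]
tcp_rot: [-3.141, 0.001, -2.997]
wrist_force: [0.2, 0.2, -0.4]
opening: 0.002
grasp_force: 0.0
```

```bash
cat >> h.py <<'E'
S0=np.array([.692,-.128]); YS=.147
XS=np.array([np.cos(YS),np.sin(YS)]); Y_=np.array([-XS[1],XS[0]])
def report(f=None):
    s=r.state(); print("t",round(s["time"],2),"tcp",np.round(s["tool_pos"],4),"rot",np.round(s["tcp_rot"],3))
    im=r.read_camera("top")
    if f: cv2.imwrite("pics/"+f,cv2.cvtColor(im,cv2.COLOR_RGB2BGR))
    c,sz,a=blue_box(im); print("blue",np.round(c,4),np.round(sz),round(a,3))
    lm={}
    for n in("top","scene"):
        if n=="scene": r.read_camera(n)
        for th in("near_left","near_right","far_left","far_right"):
            L=[d["position"] for d in r.landmark_of(n,th) if d["conf"]>.4 and np.linalg.norm(np.array(d["position"][:2])-c)<.115 and abs(d["position"][2]-.04)<.02]
            if L: lm.setdefault(th,[]).append(L[0][:2])
    off={"near_left":(-.05,.075),"near_right":(-.05,-.075),"far_left":(.05,.075),"far_right":(.05,-.075)}
    A=np.array([off[k] for k in lm for _ in lm[k]]); B=np.array([p for k in lm for p in lm[k]])
    if len(A)>1:
        a0=A-A.mean(0); b0=B-B.mean(0)
        yaw=np.arctan2((a0[:,0]*b0[:,1]-a0[:,1]*b0[:,0]).sum(),(a0*b0).sum())
        R=np.array([[np.cos(yaw),-np.sin(yaw)],[np.sin(yaw),np.cos(yaw)]])
        t=B.mean(0)-R@A.mean(0); print("lmk",len(A),np.round(t,4),round(yaw,3),"res",np.round(np.abs(A@R.T+t-B).max()*1000,1))
        d=t-S0; print("LM in stop mm",np.round([d@XS*1000,d@Y_*1000],1),"rel yaw",round(yaw-YS,3),"left lead mm",round(-150*np.sin(yaw-YS),1))
    d=c-S0; print("BL in stop mm",np.round([d@XS*1000,d@Y_*1000],1),"rel yaw",round(a-YS,3),"left lead mm",round(-150*np.sin(a-YS),1))
    for nm,yy in(("L",.06),("R",-.06)):
        p=c+np.cos(a)*np.array([-.05,yy])+np.sin(a)*np.array([-yy,-.05])
        e=s["tool_pos"][:2]-p; print(nm,"face pt",np.round(p,4),"tcp rel (stop fr) mm",np.round([e@XS*1000,e@Y_*1000],1))
E
python3 - <<'E'
from h import *
report("t1.png"); save("wrist","w1.png")
E
```

```text
t 2.77 tcp [ 0.4092 -0.0903  0.0237] rot [-3.141e+00  1.000e-03 -2.997e+00]
blue [ 0.5147 -0.1633] [ 97. 147.] 0.168
lmk 6 [ 0.5155 -0.1642] 0.154 res 4.4
LM in stop mm [-179.9  -10. ] rel yaw 0.007 left lead mm -1.1
BL in stop mm [-180.5   -8.9] rel yaw 0.021 left lead mm -3.1
L face pt [ 0.4554 -0.1124] tcp rel (stop fr) mm [-42.4  28.6]
R face pt [ 0.4755 -0.2308] tcp rel (stop fr) mm [-44.9 148.6]
```

View pics/w1.png

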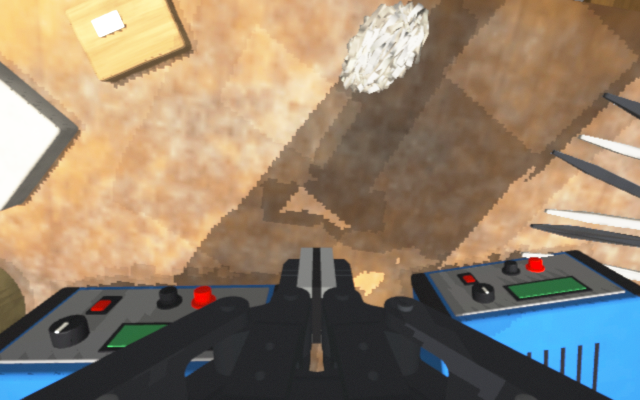

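The wrist picture shows the shut fingers at (318,280), between the large supply's panel on the left and the small one's on the right. The finger links spread sideways only, so pushing along tool x is clear.

Call:
{"op": "send_rows", "data": {
  "commands": [
    [0,0,0,0.002,-0.014,0,255],
    [0,0,0,0.002,-0.014,0,255],
    [0,0,0,0.009,0.0013,0,255],
    [0,0,0,0.009,0.0013,0,255],
    [0,0,0,0.007,0.001,0,255]
  ]
}}

```text
time: 3.73
tool_pos: [0.4392, -0.1134, 0.0254]
tcp_rot: [-3.141, 0.001, -2.996]
wrist_force: [-0.2, -0.4, -0.4]
opening: -0.003
grasp_force: 0.0
```

Call:
{"op": "send_rows", "data": {
  "commands": [
    [0,0,0,0.005,0.0007,0,255],
    [0,0,0,0.005,0.0007,0,255],
    [0,0,0,0.005,0.0007,0,255],
    [0,0,0,0.005,0.0007,0,255],
    [0,0,0,0.005,0.0007,0,255]
  ]
}}

```text
time: 4.15
tool_pos: [0.459, -0.1076, 0.0238]
tcp_rot: [3.137, -0.009, -2.994]
wrist_force: [-15.4, 3.4, 13.2]
opening: -0.002
grasp_force: 7.4
```

Run:
```python
from h import *
report()
```

```text
t 4.15 tcp [ 0.459  -0.1076  0.0238] rot [ 3.137 -0.009 -2.994]
blue [ 0.558  -0.2018] [32. 66.] 0.006
lmk 3 [ 0.5254 -0.167 ] 0.03 res 2.9
LM in stop mm [-170.5  -14.2] rel yaw -0.117 left lead mm 17.5
BL in stop mm [-143.4  -53.4] rel yaw -0.141 left lead mm 21.1
L face pt [ 0.5076 -0.1421] tcp rel (stop fr) mm [-43.   41.2]
R face pt [ 0.5083 -0.2621] tcp rel (stop fr) mm [-26.1 160. ]
```

Call:
{"op": "send_rows", "data": {
  "commands": [
    [0,0,0,-0.016,-0.0023,0,255],
    [0,0,0,-0.03,-0.0045,0,255],
    [0,0,0,0,0,0,255],
    [0,0,0,0,0,0,255],
    [0,0,0,0,0,0,255]
  ]
}}

```text
time: 5.07
tool_pos: [0.4177, -0.1169, 0.0252]
tcp_rot: [-3.141, 0.001, -2.995]
wrist_force: [0.7, -0.3, 0.1]
opening: 0.001
grasp_force: 0.0
```

Run:
```python
from h import *
report()
```

```text
t 5.07 tcp [ 0.4177 -0.1169  0.0252] rot [-3.141e+00  1.000e-03 -2.995e+00]
blue [ 0.5239 -0.1645] [ 96. 146.] 0.048
lmk 4 [ 0.5247 -0.1648] 0.037 res 3.0
LM in stop mm [-170.9  -11.8] rel yaw -0.11 left lead mm 16.4
BL in stop mm [-171.7  -11.5] rel yaw -0.099 left lead mm 14.8
L face pt [ 0.471 -0.107] tcp rel (stop fr) mm [-54.2  -2.1]
R face pt [ 0.4768 -0.2268] tcp rel (stop fr) mm [-42.3 117.3]
```

Call:
{"op": "send_rows", "data": {
  "commands": [
    [0,0,0,0.02,0.003,0,255],
    [0,0,0,0.018,0.0026,0,255],
    [0,0,0,0.007,0.001,0,255],
    [0,0,0,0.006,0.001,0,255],
    [0,0,0,0,0,0,255]
  ]
}}

```text
time: 5.98
tool_pos: [0.4664, -0.1086, 0.0244]
tcp_rot: [3.14, -0.004, -2.994]
wrist_force: [-4.3, -0.0, 2.9]
opening: -0.003
grasp_force: 1.9
```

Call:
{"op": "send_rows", "data": {
  "commands": [
    [0,0,0,-0.016,-0.0023,0,255],
    [0,0,0,-0.036,-0.0055,0,255],
    [0,0,0,0.005,-0.04,0,255],
    [0,0,0,0.005,-0.04,0,255],
    [0,0,0,0.005,-0.035,0,255]
  ]
}}

```text
time: 6.4
tool_pos: [0.43, -0.2333, 0.025]
tcp_rot: [-3.141, -0.0, -2.994]
wrist_force: [1.3, -1.1, -0.2]
opening: -0.0
grasp_force: 0.0
```

Run:
```python
from h import *
report()
```

```text
t 6.4 tcp [ 0.43   -0.2333  0.025 ] rot [-3.141 -0.    -2.994]
blue [ 0.5262 -0.1636] [ 95. 147.] 0.006
lmk 5 [ 0.528  -0.1654] -0.015 res 3.3
LM in stop mm [-167.7  -13. ] rel yaw -0.162 left lead mm 24.2
BL in stop mm [-169.2  -10.9] rel yaw -0.141 left lead mm 21.0
L face pt [ 0.4758 -0.1039] tcp rel (stop fr) mm [ -64.3 -121.3]
R face pt [ 0.4766 -0.2239] tcp rel (stop fr) mm [-47.5  -2.5]
```

Call:
{"op": "send_rows", "data": {
  "commands": [
    [0,0,0,0.016,0.0044,0,255],
    [0,0,0,0.016,0.0024,0,255],
    [0,0,0,0.006,0.0009,0,255],
    [0,0,0,0.006,0.0009,0,255],
    [0,0,0,0.006,0.0009,0,255]
  ]
}}

```text
time: 7.32
tool_pos: [0.4796, -0.2236, 0.0252]
tcp_rot: [-3.14, -0.004, -2.993]
wrist_force: [-8.8, -6.8, 4.4]
opening: 0.003
grasp_force: 4.6
```

Call:
{"op": "send_rows", "data": {
  "commands": [
    [0,0,0,0.006,0.0009,0,255],
    [0,0,0,0.006,0.0009,0,255],
    [0,0,0,0.006,0.0009,0,255],
    [0,0,0,0.004,0.0006,0,255],
    [0,0,0,0,0,0,255]
  ]
}}

```text
time: 7.73
tool_pos: [0.5023, -0.2201, 0.025]
tcp_rot: [-3.14, -0.002, -2.994]
wrist_force: [-3.2, -2.8, 0.9]
opening: -0.001
grasp_force: 1.9
```

Run:
```python
from h import *
report("t2.png")
```

```text
t 7.73 tcp [ 0.5023 -0.2201  0.025 ] rot [-3.140e+00 -2.000e-03 -2.994e+00]
blue [ 0.5461 -0.1395] [ 96. 123.] 0.21
lmk 5 [ 0.5478 -0.1529] 0.194 res 3.7
LM in stop mm [-146.3   -3.5] rel yaw 0.047 left lead mm -7.1
BL in stop mm [-146.   10.] rel yaw 0.063 left lead mm -9.4
L face pt [ 0.4847 -0.0912] tcp rel (stop fr) mm [  -1.5 -130.1]
R face pt [ 0.5096 -0.2086] tcp rel (stop fr) mm [ -9.  -10.4]
```

Call:
{"op": "send_rows", "data": {
  "commands": [
    [0,0,0,0.005,0.0007,0,255],
    [0,0,0,0.005,0.0007,0,255],
    [0,0,0,0.003,0.0004,0,255],
    [0,0,0,0.001,0.0001,0,255],
    [0,0,0,0,0,0,255]
  ]
}}

```text
time: 8.65
tool_pos: [0.5159, -0.2181, 0.0249]
tcp_rot: [-3.141, -0.002, -2.994]
wrist_force: [-5.6, -5.1, 1.6]
opening: 0.002
grasp_force: 3.2
```

Call:
{"op": "send_rows", "data": {
  "commands": [
    [0,0,0,-0.016,-0.0023,0,255],
    [0,0,0,-0.035,-0.005,0,255],
    [0,0,0,-0.009,0.037,0,255],
    [0,0,0,-0.007,0.04,0,255],
    [0,0,0,-0.007,0.04,0,255]
  ]
}}

```text
time: 9.07
tool_pos: [0.4418, -0.107, 0.0248]
tcp_rot: [3.141, 0.0, -2.998]
wrist_force: [1.5, 0.6, 0.5]
opening: 0.0
grasp_force: 0.0
```

Run:
```python
from h import *
report()
```

```text
t 9.07 tcp [ 0.4418 -0.107   0.0248] rot [ 3.141  0.    -2.998]
blue [ 0.5618 -0.1626] [ 97. 115.] 0.298
lmk 5 [ 0.5587 -0.1491] 0.285 res 4.0
LM in stop mm [-135.    -1.3] rel yaw 0.138 left lead mm -20.7
BL in stop mm [-133.8  -15.1] rel yaw 0.151 left lead mm -22.6
L face pt [ 0.4964 -0.1199] tcp rel (stop fr) mm [-52.1  20.8]
R face pt [ 0.5317 -0.2346] tcp rel (stop fr) mm [-70.2 139.5]
```

Call:
{"op": "send_rows", "data": {
  "commands": [
    [0,0,0,0.018,-0.0023,0,255],
    [0,0,0,0.018,0.0027,0,255],
    [0,0,0,0.007,0.001,0,255],
    [0,0,0,0.007,0.001,0,255],
    [0,0,0,0.007,0.001,0,255]
  ]
}}

```text
time: 9.98
tool_pos: [0.4962, -0.1033, 0.0237]
tcp_rot: [3.137, -0.008, -2.995]
wrist_force: [-11.5, 3.1, 6.1]
opening: 0.001
grasp_force: 5.3
```

Call:
{"op": "send_rows", "data": {
  "commands": [
    [0,0,0,0.007,0.001,0,255],
    [0,0,0,0.007,0.001,0,255],
    [0,0,0,0.007,0.001,0,255],
    [0,0,0,0.004,0.0006,0,255],
    [0,0,0,0,0,0,255]
  ]
}}

```text
time: 10.4
tool_pos: [0.5225, -0.0994, 0.0235]
tcp_rot: [3.138, -0.005, -2.995]
wrist_force: [-3.6, 1.9, 0.3]
opening: -0.0
grasp_force: 1.8
```

Run:
```python
from h import *
report()
```

```text
t 10.4 tcp [ 0.5225 -0.0994  0.0235] rot [ 3.138 -0.005 -2.995]
blue [ 0.5623 -0.2217] [26. 61.] -0.434
BL in stop mm [-142.1  -73.7] rel yaw -0.581 left lead mm 82.3
L face pt [ 0.5421 -0.1463] tcp rel (stop fr) mm [-12.6  49.2]
R face pt [ 0.4917 -0.2552] tcp rel (stop fr) mm [ 53.3 149.6]
```

```bash
sed -i 's/np.linalg.norm(np.array(d\["position"\]\[:2\])-c)<.115/d["position"][1]<-.035 and d["position"][0]>.43 and d["position"][1]>-.27/' h.py
python3 - <<'E'
from h import *
report()
E
```

```text
t 10.9 tcp [ 0.5226 -0.0999  0.0236] rot [ 3.139 -0.004 -2.995]
blue [ 0.563  -0.2218] [25. 61.] -0.417
lmk 4 [ 0.5869 -0.1166] 0.355 res 92.0
LM in stop mm [-102.3   26.7] rel yaw 0.208 left lead mm -31.0
BL in stop mm [-141.4  -73.9] rel yaw -0.564 left lead mm 80.1
L face pt [ 0.5415 -0.1467] tcp rel (stop fr) mm [-11.8  49.1]
R face pt [ 0.493  -0.2564] tcp rel (stop fr) mm [ 52.3 150.5]
```

Call:
{"op": "send_rows", "data": {
  "commands": [
    [0,0,0,0.003,0.0004,0,255],
    [0,0,0,0.002,0.0003,0,255],
    [0,0,0,0,0,0,255],
    [0,0,0,-0.016,-0.0023,0,255],
    [0,0,0,-0.035,-0.005,0,255]
  ]
}}

```text
time: 11.82
tool_pos: [0.4819, -0.1086, 0.0257]
tcp_rot: [-3.139, 0.004, -2.994]
wrist_force: [0.3, -1.4, 0.4]
opening: -0.002
grasp_force: 0.0
```

Run:
```python
from h import *
report()
```

```text
t 11.82 tcp [ 0.4819 -0.1086  0.0257] rot [-3.139  0.004 -2.994]
blue [ 0.6066 -0.168 ] [ 56. 114.] 0.008
lmk 3 [ 0.5882 -0.155 ] -0.031 res 2.6
LM in stop mm [-106.6  -11.5] rel yaw -0.178 left lead mm 26.6
BL in stop mm [-90.4 -27.1] rel yaw -0.139 left lead mm 20.8
L face pt [ 0.5561 -0.1084] tcp rel (stop fr) mm [-73.4  10.7]
R face pt [ 0.557  -0.2284] tcp rel (stop fr) mm [-56.7 129.5]
```

Call:
{"op": "send_rows", "data": {
  "commands": [
    [0,0,0,0.003,-0.037,0,255],
    [0,0,0,0.003,-0.037,0,255],
    [0,0,0,0.003,-0.037,0,255],
    [0,0,0,0.012,0.0018,0,255],
    [0,0,0,0,0,0,255]
  ]
}}

```text
time: 12.73
tool_pos: [0.5018, -0.2191, 0.0254]
tcp_rot: [-3.14, 0.002, -2.998]
wrist_force: [-0.1, 0.5, -0.5]
opening: -0.003
grasp_force: 0.0
```

Run:
```python
from h import *
report()
```

```text
t 12.73 tcp [ 0.5018 -0.2191  0.0254] rot [-3.140e+00  2.000e-03 -2.998e+00]
blue [ 0.5871 -0.1491] [137.  97.] -0.01
lmk 6 [ 0.5898 -0.1545] -0.014 res 4.6
LM in stop mm [-105.   -11.2] rel yaw -0.161 left lead mm 24.1
BL in stop mm [-106.8   -5.5] rel yaw -0.157 left lead mm 23.4
L face pt [ 0.5377 -0.0886] tcp rel (stop fr) mm [ -54.6 -123.8]
R face pt [ 0.5365 -0.2086] tcp rel (stop fr) mm [-35.9  -5.3]
```

Call:
{"op": "send_rows", "data": {
  "commands": [
    [0,0,0,0.01,0.0015,0,255],
    [0,0,0,0.01,0.0015,0,255],
    [0,0,0,0.007,0.001,0,255],
    [0,0,0,0.007,0.001,0,255],
    [0,0,0,0.007,0.001,0,255]
  ]
}}

```text
time: 13.65
tool_pos: [0.5403, -0.212, 0.0252]
tcp_rot: [-3.14, -0.004, -2.994]
wrist_force: [-10.0, -6.9, 4.9]
opening: 0.001
grasp_force: 4.8
```

Call:
{"op": "send_rows", "data": {
  "commands": [
    [0,0,0,0.007,0.001,0,255],
    [0,0,0,0.007,0.001,0,255],
    [0,0,0,0.007,0.001,0,255],
    [0,0,0,0.006,0.0009,0,255],
    [0,0,0,0,0,0,255]
  ]
}}

```text
time: 14.07
tool_pos: [0.5686, -0.2079, 0.0251]
tcp_rot: [-3.14, -0.001, -2.995]
wrist_force: [-2.2, -2.3, 0.1]
opening: -0.003
grasp_force: 1.4
```

Run:
```python
from h import *
report()
```

```text
t 14.07 tcp [ 0.5686 -0.2079  0.0251] rot [-3.140e+00 -1.000e-03 -2.995e+00]
blue [ 0.6253 -0.0842] [ 61. 120.] -0.556
lmk 5 [ 0.6127 -0.1405] 0.213 res 3.7
LM in stop mm [-80.3  -0.7] rel yaw 0.066 left lead mm -9.9
BL in stop mm [-59.6  53.1] rel yaw -0.703 left lead mm 97.0
L face pt [ 0.6145 -0.0069] tcp rel (stop fr) mm [ -74.8 -192.1]
R face pt [ 0.5512 -0.1088] tcp rel (stop fr) mm [   2.8 -100.6]
```

Right leads by 10 mm, with another 10 or so to go.

Call:
{"op": "send_rows", "data": {
  "commands": [
    [0,0,0,0.005,0.0007,0,255],
    [0,0,0,0.005,0.0007,0,255],
    [0,0,0,0.001,0.0001,0,255],
    [0,0,0,0,0,0,255],
    [0,0,0,0,0,0,255]
  ]
}}

```text
time: 14.98
tool_pos: [0.5782, -0.2061, 0.0249]
tcp_rot: [-3.141, -0.002, -2.995]
wrist_force: [-3.7, -4.0, 0.2]
opening: 0.002
grasp_force: 2.5
```

Call:
{"op": "send_rows", "data": {
  "commands": [
    [0,0,0,-0.016,-0.0023,0,255],
    [0,0,0,-0.035,-0.005,0,255],
    [0,0,0,-0.009,0.037,0,255],
    [0,0,0,-0.007,0.04,0,255],
    [0,0,0,-0.007,0.04,0,255]
  ]
}}

```text
time: 15.4
tool_pos: [0.5043, -0.0951, 0.0251]
tcp_rot: [3.142, 0.001, -2.999]
wrist_force: [1.5, 0.1, 0.6]
opening: 0.004
grasp_force: 0.0
```

Run:
```python
from h import *
report()
```

```text
t 15.4 tcp [ 0.5043 -0.0951  0.0251] rot [ 3.142e+00  1.000e-03 -2.999e+00]
blue [ 0.6623 -0.1716] [107.  58.] -0.425
lmk 2 [ 0.6192 -0.1374] 0.296 res 0.5
LM in stop mm [-73.4   1.3] rel yaw 0.149 left lead mm -22.2
BL in stop mm [-35.8 -38.8] rel yaw -0.572 left lead mm 81.2
L face pt [ 0.6415 -0.0963] tcp rel (stop fr) mm [-135.6   21.3]
R face pt [ 0.592  -0.2057] tcp rel (stop fr) mm [-70.6 122.2]
```

Call:
{"op": "send_rows", "data": {
  "commands": [
    [0,0,0,0.018,-0.0023,0,255],
    [0,0,0,0.018,0.0027,0,255],
    [0,0,0,0.007,0.001,0,255],
    [0,0,0,0.007,0.001,0,255],
    [0,0,0,0.007,0.001,0,255]
  ]
}}

```text
time: 16.32
tool_pos: [0.5584, -0.0912, 0.0237]
tcp_rot: [3.138, -0.008, -2.995]
wrist_force: [-11.4, 3.2, 5.9]
opening: -0.0
grasp_force: 5.1
```

Call:
{"op": "send_rows", "data": {
  "commands": [
    [0,0,0,0.006,0.0009,0,255],
    [0,0,0,0.005,0.0007,0,255],
    [0,0,0,0,0,0,255],
    [0,0,0,-0.016,-0.0023,0,255],
    [0,0,0,-0.045,-0.0067,0,255]
  ]
}}

```text
time: 16.73
tool_pos: [0.5191, -0.0999, 0.0256]
tcp_rot: [-3.139, 0.004, -2.994]
wrist_force: [-0.2, -1.0, 1.5]
opening: -0.001
grasp_force: 0.0
```

Call:
{"op": "send_rows", "data": {
  "commands": [
    [0,0,0,0.005,-0.034,0,255],
    [0,0,0,0.005,-0.034,0,255],
    [0,0,0,0.005,-0.034,0,255],
    [0,0,0,0.002,-0.014,0,255],
    [0,0,0,0,0,0,255]
  ]
}}

```text
time: 17.15
tool_pos: [0.5333, -0.219, 0.0254]
tcp_rot: [-3.14, 0.001, -2.999]
wrist_force: [-0.8, 0.8, 1.2]
opening: -0.001
grasp_force: 0.0
```

Run:
```python
from h import *
report("t5.png")
cv2.imwrite("pics/t5c.png",cv2.resize(cv2.imread("pics/t5.png")[110:310,180:440],None,fx=3,fy=3))
```

```text
t 17.15 tcp [ 0.5333 -0.219   0.0254] rot [-3.140e+00  1.000e-03 -2.999e+00]
blue [ 0.637  -0.1392] [ 98. 149.] 0.126
lmk 6 [ 0.6379 -0.1401] 0.115 res 3.9
LM in stop mm [-55.3  -4. ] rel yaw -0.032 left lead mm 4.8
BL in stop mm [-56.   -3.1] rel yaw -0.021 left lead mm 3.1
L face pt [ 0.5799 -0.086 ] tcp rel (stop fr) mm [ -65.6 -124.8]
R face pt [ 0.595 -0.205] tcp rel (stop fr) mm [-63.1  -4.8]
```

View pics/t5c.png

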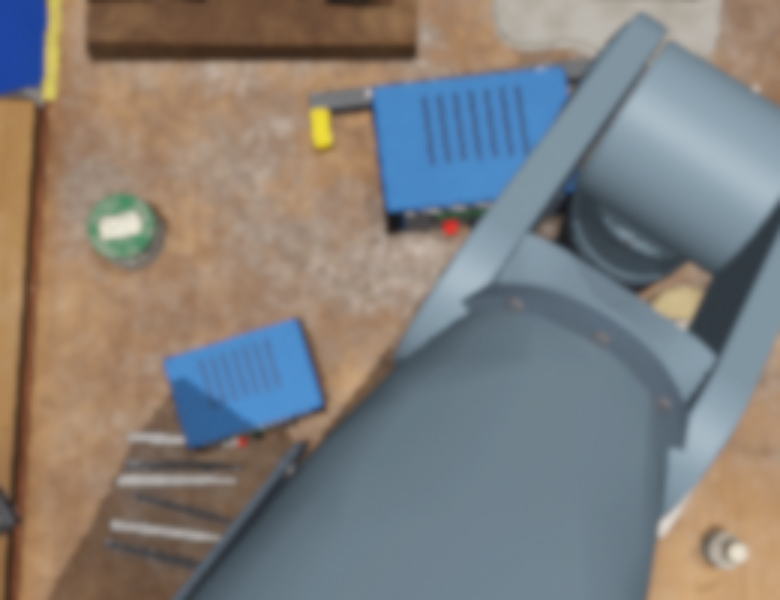

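The crop shows the supply at (470,140) just short of the bar, between the lips, with its left side a few mm ahead. Next is a slow push on the right.

Call:
{"op": "send_rows", "data": {
  "commands": [
    [0,0,0,0.02,0.0055,0,255],
    [0,0,0,0.02,0.003,0,255],
    [0,0,0,0.008,0.0012,0,255],
    [0,0,0,0.003,0.0004,0,255],
    [0,0,0,0.003,0.0004,0,255]
  ]
}}

```text
time: 18.07
tool_pos: [0.5851, -0.2043, 0.0248]
tcp_rot: [3.141, -0.004, -2.994]
wrist_force: [-14.4, -1.5, 11.0]
opening: 0.003
grasp_force: 6.8
```

Call:
{"op": "send_rows", "data": {
  "commands": [
    [0,0,0,0.003,0.0004,0,255],
    [0,0,0,0.002,0.0003,0,255],
    [0,0,0,0.001,0.0001,0,255],
    [0,0,0,0,0,0,255],
    [0,0,0,0,0,0,255]
  ]
}}

```text
time: 18.48
tool_pos: [0.59, -0.2049, 0.0248]
tcp_rot: [-3.141, -0.004, -2.995]
wrist_force: [-8.3, -4.2, 3.8]
opening: 0.004
grasp_force: 4.0
```

Run:
```python
from h import *
report()
```

```text
t 18.48 tcp [ 0.59   -0.2049  0.0248] rot [-3.141 -0.004 -2.995]
blue [ 0.6509 -0.0778] [ 55. 110.] -0.522
lmk 5 [ 0.6394 -0.1392] 0.139 res 3.3
LM in stop mm [-53.7  -3.4] rel yaw -0.008 left lead mm 1.2
BL in stop mm [-33.3  55.7] rel yaw -0.669 left lead mm 93.0
L face pt [ 0.6375 -0.0009] tcp rel (stop fr) mm [ -76.9 -194.9]
R face pt [ 0.5777 -0.1049] tcp rel (stop fr) mm [  -2.4 -100.7]
```

Call:
{"op": "send_rows", "data": {
  "commands": [
    [0,0,0,0.002,0.0003,0,255],
    [0,0,0,0.001,0.0001,0,255],
    [0,0,0,0.001,0.0001,0,255],
    [0,0,0,0,0,0,255],
    [0,0,0,0,0,0,255]
  ]
}}

```text
time: 19.4
tool_pos: [0.5938, -0.2048, 0.0247]
tcp_rot: [-3.141, -0.005, -2.995]
wrist_force: [-8.4, -5.2, 3.8]
opening: 0.003
grasp_force: 4.4
```

Call:
{"op": "send_rows", "data": {
  "commands": [
    [0,0,0,0.001,0.0001,0,255],
    [0,0,0,0.001,0.0001,0,255],
    [0,0,0,0.001,0.0001,0,255],
    [0,0,0,0,0,0,255],
    [0,0,0,0,0,0,255]
  ]
}}

```text
time: 19.82
tool_pos: [0.5937, -0.2048, 0.0247]
tcp_rot: [3.141, -0.011, -2.995]
wrist_force: [-19.8, -6.3, 12.8]
opening: 0.0
grasp_force: 10.6
```

Call:
{"op": "send_rows", "data": {
  "commands": [
    [0,0,0,-0.016,-0.0023,0,255],
    [0,0,0,-0.03,-0.0045,0,255],
    [0,0,0,-0.006,0.04,0,255],
    [0,0,0,-0.006,0.04,0,255],
    [0,0,0,-0.006,0.04,0,255]
  ]
}}

```text
time: 20.23
tool_pos: [0.5339, -0.0895, 0.0248]
tcp_rot: [3.141, -0.001, -2.999]
wrist_force: [0.4, 0.4, -0.3]
opening: -0.002
grasp_force: 0.0
```

Run:
```python
from h import *
report()
```

```text
t 20.23 tcp [ 0.5339 -0.0895  0.0248] rot [ 3.141e+00 -1.000e-03 -2.999e+00]
blue [ 0.684  -0.1743] [32. 62.] 0.01
lmk 4 [ 0.6448 -0.1366] 0.174 res 2.8
LM in stop mm [-48.   -1.6] rel yaw 0.027 left lead mm -4.0
BL in stop mm [-14.7 -44.6] rel yaw -0.137 left lead mm 20.5
L face pt [ 0.6334 -0.1148] tcp rel (stop fr) mm [-94.8  39.6]
R face pt [ 0.6346 -0.2347] tcp rel (stop fr) mm [-78.3 158.4]
```

Now the left, slowly until the force climbs. The tool is about 40 mm from contact.

Call:
{"op": "send_rows", "data": {
  "commands": [
    [0,0,0,0.016,0.0024,0,255],
    [0,0,0,0.016,0.0024,0,255],
    [0,0,0,0.003,0.0004,0,255],
    [0,0,0,0.003,0.0004,0,255],
    [0,0,0,0.002,0.0003,0,255]
  ]
}}

```text
time: 21.15
tool_pos: [0.573, -0.0841, 0.0244]
tcp_rot: [3.14, -0.006, -2.995]
wrist_force: [-12.2, -1.1, 10.0]
opening: -0.003
grasp_force: 6.1
```

Call:
{"op": "send_rows", "data": {
  "commands": [
    [0,0,0,0.002,0.0003,0,255],
    [0,0,0,0.002,0.0003,0,255],
    [0,0,0,0.001,0.0001,0,255],
    [0,0,0,0,0,0,255],
    [0,0,0,0,0,0,255]
  ]
}}

```text
time: 21.57
tool_pos: [0.5768, -0.0824, 0.0241]
tcp_rot: [3.139, -0.007, -2.995]
wrist_force: [-11.2, 2.5, 8.5]
opening: 0.0
grasp_force: 5.4
```

Call:
{"op": "send_rows", "data": {
  "commands": [
    [0,0,0,0.001,0.0001,0,255],
    [0,0,0,0.001,0.0001,0,255],
    [0,0,0,0.001,0.0001,0,255],
    [0,0,0,0,0,0,255],
    [0,0,0,0,0,0,255]
  ]
}}

```text
time: 21.98
tool_pos: [0.5765, -0.0824, 0.0241]
tcp_rot: [3.138, -0.014, -2.995]
wrist_force: [-24.0, -0.3, 18.2]
opening: -0.001
grasp_force: 12.0
```

Call:
{"op": "send_rows", "data": {
  "commands": [
    [0,0,0,0.001,0.0001,0,255],
    [0,0,0,0.001,0.0001,0,255],
    [0,0,0,0,0,0,255],
    [0,0,0,0,0,0,255],
    [0,0,0,0,0,0,255]
  ]
}}

```text
time: 22.4
tool_pos: [0.5764, -0.0824, 0.0241]
tcp_rot: [3.137, -0.019, -2.994]
wrist_force: [-32.0, -1.5, 25.7]
opening: 0.002
grasp_force: 16.4
```

Call:
{"op": "send_rows", "data": {
  "commands": [
    [0,0,0,-0.01,-0.0015,0,255],
    [0,0,0,-0.04,-0.006,0,255],
    [0,0,0,0.006,-0.04,0,255],
    [0,0,0,0.006,-0.04,0,255],
    [0,0,0,0.006,-0.04,0,255]
  ]
}}

```text
time: 22.82
tool_pos: [0.552, -0.2106, 0.0245]
tcp_rot: [3.141, -0.001, -2.994]
wrist_force: [1.0, 0.2, -0.2]
opening: 0.001
grasp_force: 0.0
```

Run:
```python
from h import *
report("t6.png"); save("scene","s6.png")
a=cv2.imread("pics/t6.png")[110:210,270:400]; b=cv2.imread("pics/s6.png")[120:280,220:400]
cv2.imwrite("pics/c6.png",np.hstack([cv2.resize(a,(400,308)),cv2.resize(b,(346,308))]))
```

```text
t 22.82 tcp [ 0.552  -0.2106  0.0245] rot [ 3.141e+00 -1.000e-03 -2.994e+00]
blue [ 0.6426 -0.1262] [ 96. 127.] 0.14
lmk 6 [ 0.6449 -0.1377] 0.124 res 5.3
LM in stop mm [-48.   -2.7] rel yaw -0.023 left lead mm 3.5
BL in stop mm [-48.6   9. ] rel yaw -0.007 left lead mm 1.1
L face pt [ 0.5848 -0.0738] tcp rel (stop fr) mm [ -52.5 -130.5]
R face pt [ 0.6015 -0.1926] tcp rel (stop fr) mm [-51.7 -10.5]
```

View pics/c6.png

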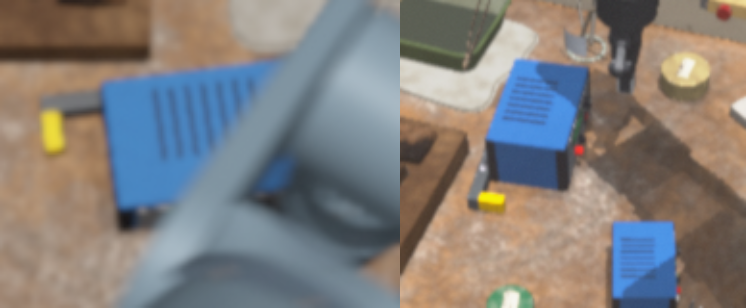

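The crop shows the supply near the bar at left (100,100) and between the lips. Now I'll snug the right end up again.

Call:
{"op": "send_rows", "data": {
  "commands": [
    [0,0,0,0.016,0.0024,0,255],
    [0,0,0,0.016,0.0024,0,255],
    [0,0,0,0.004,0.0006,0,255],
    [0,0,0,0.003,0.0004,0,255],
    [0,0,0,0.002,0.0003,0,255]
  ]
}}

```text
time: 23.78
tool_pos: [0.5938, -0.2034, 0.0247]
tcp_rot: [3.141, -0.002, -2.994]
wrist_force: [-7.4, -0.7, 5.4]
opening: 0.002
grasp_force: 3.9
```

Call:
{"op": "send_rows", "data": {
  "commands": [
    [0,0,0,0.002,0.0003,0,255],
    [0,0,0,0.001,0.0001,0,255],
    [0,0,0,0.001,0.0001,0,255],
    [0,0,0,0,0,0,255],
    [0,0,0,0,0,0,255]
  ]
}}

```text
time: 24.2
tool_pos: [0.5942, -0.2035, 0.0247]
tcp_rot: [3.139, -0.008, -2.995]
wrist_force: [-15.2, -1.0, 11.7]
opening: 0.004
grasp_force: 7.6
```

Call:
{"op": "send_rows", "data": {
  "commands": [
    [0,0,0,0.001,0.0001,0,255],
    [0,0,0,0.001,0.0001,0,255],
    [0,0,0,0.001,0.0001,0,255],
    [0,0,0,0,0,0,255],
    [0,0,0,0,0,0,255]
  ]
}}

```text
time: 24.62
tool_pos: [0.594, -0.2035, 0.0247]
tcp_rot: [3.138, -0.015, -2.995]
wrist_force: [-27.6, -2.2, 19.9]
opening: 0.004
grasp_force: 14.1
```

Call:
{"op": "send_rows", "data": {
  "commands": [
    [0,0,0,-0.016,-0.0023,0,255],
    [0,0,0,-0.04,-0.006,0,255],
    [0,0,0,-0.04,-0.006,0.02,255],
    [0,0,0,-0.04,0.0,0.04,255],
    [0,0,0,-0.04,0.0,0.04,255]
  ]
}}

```text
time: 25.03
tool_pos: [0.4464, -0.2159, 0.1015]
tcp_rot: [3.139, -0.003, -2.996]
wrist_force: [0.3, -0.6, 0.8]
opening: 0.001
grasp_force: 0.0
```

Call:
{"op": "send_rows", "data": {
  "commands": [
    [0,0,0,-0.02,0.035,0.02,255],
    [0,0,0,0,0.04,0.01,255],
    [0,0,0,0,0.04,0,255],
    [0,0,0,0,0.04,0,255],
    [0,0,0,0,0.04,0,255]
  ]
}}

```text
time: 25.45
tool_pos: [0.4305, -0.0231, 0.1313]
tcp_rot: [-3.141, 0.001, -2.997]
wrist_force: [-0.2, 0.8, -0.2]
opening: 0.002
grasp_force: 0.0
```

Run:
```python
from h import *
report("t7.png")
for th in("flux_pot","screw_tin","bench_block"): print(th,[(np.round(d["position"],3).tolist(),round(d["conf"],2)) for d in r.landmark_of("top",th)][:1])
cv2.imwrite("pics/t7c.png",cv2.resize(cv2.imread("pics/t7.png")[110:260,250:450],None,fx=4,fy=4,interpolation=2))
```

```text
t 25.45 tcp [ 0.4305 -0.0231  0.1313] rot [-3.141e+00  1.000e-03 -2.997e+00]
blue [ 0.6443 -0.1371] [ 97. 148.] 0.148
lmk 6 [ 0.6452 -0.1376] 0.147 res 3.1
LM in stop mm [-47.7  -2.7] rel yaw -0.0 left lead mm 0.1
BL in stop mm [-48.5  -2. ] rel yaw 0.001 left lead mm -0.2
L face pt [ 0.586  -0.0851] tcp rel (stop fr) mm [-144.8   84.1]
R face pt [ 0.6037 -0.2038] tcp rel (stop fr) mm [-144.9  204.1]
flux_pot []
screw_tin []
bench_block [([0.388, -0.282, 0.001], 0.8)]
```

View pics/t7c.png

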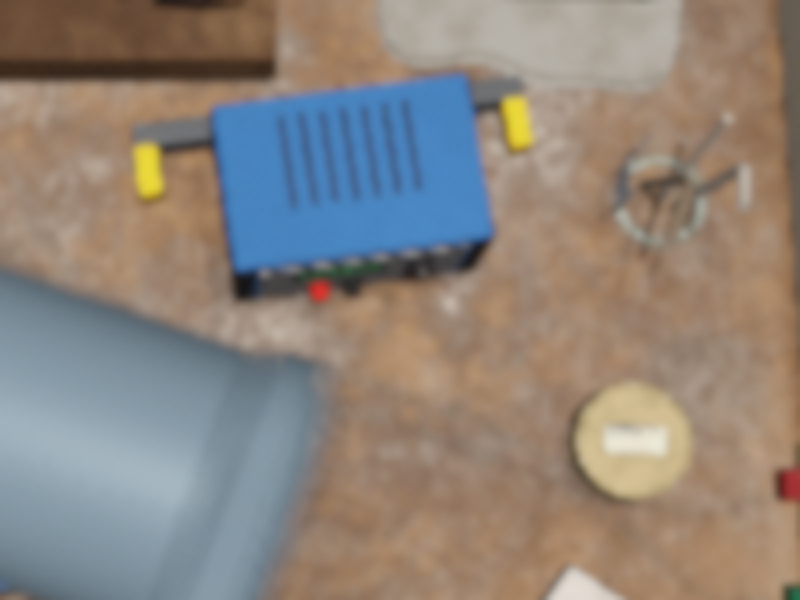

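The picture shows the supply flush with the bar: its far edge runs from (215,105) to (465,80), between the lips at (148,170) and (517,122). The measured relative yaw is 0.00. The tin at (633,440) is where it was, and the arm is clear.

```bash
python3 -c "
from cell import r
print(r.close_job())"
```

```text
the job is handed in; nothing more can be done
None
```

I walked the blue supply to its stop (left, right, left, right, then small closing pushes) and handed the job in at about 25.5 s. It sits flush against the dark bar between the yellow lips, about 2 mm off centre. The tin and block had not moved. The pot was in place at the last clear view and hidden by the arm in the final picture.

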